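# Fit the gland follower on a repacked gate valve

## Task

The gate valve on the bench has been repacked: pick up the brass gland follower, lower it square down the tall stem so that it slides freely without binding or scraping (push on the stem with less than 15 N), with its two forks over the two gland studs, until its nose meets the packing ring inside the stuffing box. Then bed the packing by pushing the follower straight down with a steady 20 N or so for about a second (never more than 27 N; how high the packing stands can only be felt), and let go, leaving it standing square on the packing. Don't drop it, and leave the other things on the bench where they are.

Things in the scene. Friction and masses are not known exactly. Their poses are not given: they have to be found in the camera images.
- follower: the gland follower: loose brass part, about 0.55 kg, 100 mm tall, standing upright on its nose; origin at the centre of its underside, z up along its through bore of 17.6 mm. From below: round nose, diameter 40, z 0 to 30 mm; flange with two forks, z 30 to 40; plain round neck, diameter 34, z 40 to 100, by which it is held. A half turn about z makes no difference
- forks (a point): on the follower's axis at mid-thickness of its flange, 35 mm above its underside, axes as the follower's. The flange is 104 mm long along y and 36 mm wide (48 at the middle) along x; its +y and -y ends are forks: slots 12 mm wide, open outwards, from 29 to 52 mm off the axis
- neck (a point): on the follower's axis, 85 mm above its underside: a good height to grip the neck. Gripped there, the stem's end comes to stand at most 37 mm above the grip height
- valve: the blue flanged gate valve, fixed on wooden blocks, stem upright; origin on the bench under the stem's axis, z up, y along the flow axis (end flanges 80 mm in diameter, outer faces 90 mm either side). Two upright gland studs, diameter 8, 38 mm from the stem's axis towards +y and -y, tips 160 mm above the bench. The follower's y axis goes along the valve's y, either way round
- box_rim (a point): centre of the rim of the valve's stuffing box, 125 mm above the bench: an upright cup round the stem, 62 mm outside, bore 47 mm, that takes the follower's nose
- gland_seat (a point): on the stem's axis, 100 mm above the bench, 25 mm below the box's rim, axes as the valve's: the lowest level for the top of the black packing ring (45 mm outside). How full the box is differs each time and is not told: the packing's top lies 0 to 20 mm above this point. It gives about 1 mm for every 20 N, and springs back
- stem: the bare steel stem of the valve: origin as the valve's, upright rod 16 mm in diameter up to 212 mm above the bench, then tapering to 10 mm at its end, 218 mm above the bench. Fixed, does not yield
- stem_tip (a point): centre of the stem's upper end, 218 mm above the bench, z up
- bush: bystander: brass stepped bush, 48 mm in diameter, 48 mm tall, no forks; origin under its centre
- handwheel: bystander: the valve's blue handwheel lying flat, 104 mm in diameter, 20 mm thick; origin under its centre
- elbow: bystander: copper-coloured pipe elbow, about 70 mm; origin under its upright leg
- tee: bystander: copper-coloured pipe tee, about 72 mm long, 53 mm tall; origin under its centre
- ball_valve: bystander: small brass ball valve with a flat blue lever; origin under its centre
- nut_a: bystander: steel hex nut 17 mm across the flats, 10 mm thick; origin under its centre
- nut_b: bystander: a second such nut
- spanner: bystander: steel wrench 180 mm long lying flat
There are look-alikes about, which are no part of the job. What is shaped like the follower but black or blue is not meant.

How it is judged:
By the outcome, as a careful person would: the job done as asked, in the order asked, and still so for the second after the job is handed in, with the robot touching nothing.
It also fails if it takes over 72 s, if anything falls off the work surface, if the arm or the gripper's body presses on something with over 40 N, if the wrist force passes 120 N, or if a joint passes its speed limit or range.

## Robot

A 6-joint arm with a two-finger parallel gripper is mounted at the origin on the work surface. World frame = base frame: x ahead of the robot, y to its left, z up, the work surface at z = 0. Lengths are in m, angles in rad, forces in N, time in s.
With the tool pointing down it reaches from about 0.3 to 0.775 m from the base axis. Payload 14.6 kg.
Tool frame: the origin (TCP) lies at the very end of the fingers, on their centre line; the grasp point (between the pads) lies ctrl.tcp_to_grasp behind it (ctrl.tcp_to_grasp is the distance from the TCP to the grasp point, in m); x points along the fingers, y is the direction in which the jaws open and shut, and the axes are right-handed (so a half turn about x gives the same grasp; the last joint's range is limited). The gripper opens to 94 mm and grips with 3 to 60 N. Pads are 16 mm wide; open, the fingers measure 119 mm over their backs; the gripper's body (75 mm by 177 mm) begins 78 mm behind the grasp point.
Start: joints at [-1.317, 0.3, 1.521, -0, 1.321, -0.067], TCP at [0.173, -0.522, 0.205] pointing down, gripper open.
Joint ranges: [-3.03, 3.03], [-0.79, 2.21], [0.23, 2.52], [-1.04, 4.18], [0, 3.07], [-2.55, 2.55]. Speed limits (rad/s): [2.22, 2.22, 2.57, 3.14, 3.14, 3.14].

## Interface

Orientations are given as [roll, pitch, yaw] about the fixed x, y, z axes, in that order (R = Rz(yaw) Ry(pitch) Rx(roll)).
In Python, from station import ctrl gives the robot as it stands.
- The arm moves only by the tool play_rows, never from a script. Its argument "increments" is a list that holds one entry, the list of rows, each a list of 5 numbers: the closure in counts, from 0 (fully open) to 255 (shut), then the shift along the tool's x, y, z in cm, then the turn about the tool's x in degrees. A call has 1 to 12 rows; each row shifts and turns the commanded pose from where the row before left it, along the tool's axes as they then stand; what a row does not reach is not made up. A row lasts 1/12 s, in which the tool goes at most 41.7 mm and 7.16 degrees, less where a joint would pass 70% of its speed; a pose out of reach is approached as far as the arm can. A call is refused whole if a number of a shift passes 4.17 or a number of a turn 7.16, either way. A call with a gripper value outside its range is refused whole. The fingers move at their own pace and stop on an object; "newtons" is the grip in N (left out, the last holds). Time passes only in rows, so rows that do not move let the fingers close. It gives the time, the measured TCP pose, the force and the opening at its end, in the units of the state.
- ctrl.get_obs(): the state, without advancing time (a new reading comes with each control period).
- ctrl.camera(name): name is "side" or "top"; returns the picture (420x560x3 uint8, red, green, blue); there is no depth.
- ctrl.calibration(name): a dict with "fx", "fy", "cx", "cy" (pixels), "k1" (the pictures are not rectified: a ray, as slopes to the right and down, at radius r is drawn at 1 + k1 r^2 times it, then the intrinsics apply), "rvec" (rotation vector, rad) and "tvec" (3), from world to camera coordinates, as OpenCV has them. Camera axes: x right, y down, z forward; pixel columns grow to the right and rows downward; lengths in m; the calibration is good to about 2 mm. A picture is of the moment at which its call begins. calibration takes no time and is no camera call.
- ctrl.hand_in(): hands the job in, once; it reports no verdict.
The state is a dict: "time_s": time; "qpos": joint angles; "joint_vel": joint speeds; "tau": joint torques, N m; "ee_pos": TCP position; "eef_rot": TCP orientation; "force": force on the tool from outside, world axes, zero at the start; "moment": the same for the moment, N m; "grip_width": finger opening in m.
Only numpy, scipy, OpenCV 4.12 (cv2) and the standard library are available. Lean on these libraries where they do the work, as an engineer would, in place of code of your own. Each camera call takes 0.05 s, during which the arm holds its last target.

## Working session

There is one attempt and no reset: what is moved stays moved. The work goes in short steps, Python scripts to look and compute and a tool call to move; the robot and the scene stay as the last step left them, time stands still between calls to the robot, and variables do not carry over. Pictures are saved under pics/ and viewed, and the job is handed in when it is done.

Besides the shell and the picture viewer there is one more tool, called by a JSON object that holds its "fn" and its "kwargs". play_rows: Moves the arm, as the interface text tells. Its arguments: {"type":"object","properties":{"increments":{"type":"array"},"newtons":{"type":"number"}},"required":["increments"]}

```bash
ls -la; mkdir -p pics; python3 - <<'E'
from station import ctrl
import cv2
o=ctrl.get_obs(); print(o); print(ctrl.tcp_to_grasp)
for n in("side","top"):
    print(n,ctrl.calibration(n)); cv2.imwrite(f"pics/{n}0.png",ctrl.camera(n)[:,:,::-1])
E
```

```text
total 12
drwxr-xr-x  3 agent agent 4096 Dec  7 01:25 .
drwxr-xr-x 23 root  root  4096 Dec  7 01:25 ..
drwxr-xr-x  2 agent agent 4096 Dec  7 01:25 pics
{'time_s': 0.0, 'qpos': array([-1.31658991e+00,  3.00454870e-01,  1.52158953e+00, -1.39835591e-05,
        1.32068213e+00, -6.65789680e-02]), 'joint_vel': array([-2.32176589e-04,  3.04266844e-05, -7.81951905e-04,  6.40083686e-04,
        4.14604182e-04,  3.21132886e-04]), 'tau': array([ 4.30283990e-05, -5.31807482e+01, -3.52731550e+01,  7.08829123e-02,
        2.44949665e-02, -1.29725327e-04]), 'ee_pos': array([ 0.17336029, -0.52168785,  0.20489165]), 'eef_rot': array([-1.62543057,  1.56966237,  1.83695093]), 'force': array([0.2915748 , 0.29515301, 1.18772319]), 'moment': array([0.03047585, 0.02179139, 0.00354331]), 'grip_width': 0.09368883427187831}
0.0188
side {'fx': 446.1120790462427, 'fy': 446.1120790462427, 'cx': 266.5880653821211, 'cy': 211.66538166592935, 'k1': -0.07663782096275959, 'rvec': array([ 0.58968235, -2.75339508,  1.06829578]), 'tvec': array([0.47661054, 0.27495534, 1.07847306])}
top {'fx': 497.39489142002066, 'fy': 497.39489142002066, 'cx': 274.93020778622, 'cy': 205.62620566920106, 'k1': -0.1014516856278701, 'rvec': array([ 2.2127738 , -2.00441911,  0.20754862]), 'tvec': array([-0.07044441,  0.5486032 ,  1.2738496 ])}
```

View pics/side0.png

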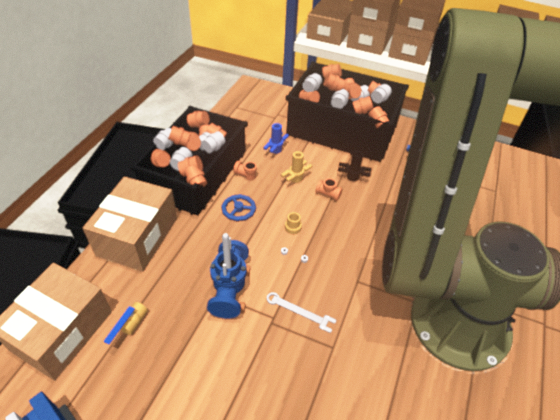

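View pics/top0.png

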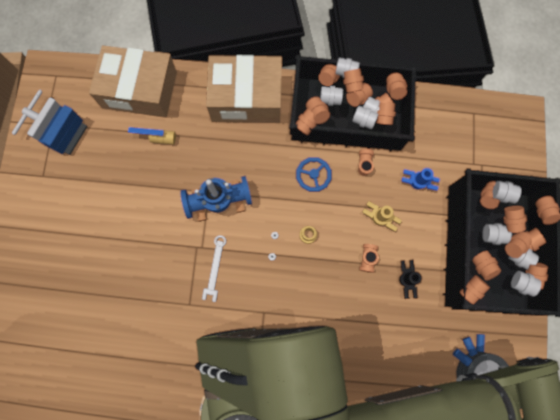

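Candidates, top view (side view): brass forked part at (382,216) (297,167); black one at (410,279) (353,168); blue one at (422,180) (276,138); brass bush without forks at (309,235) (293,222). I choose the brass forked part and check it in crops of the saved pictures.

```bash
python3 - <<'E'
import cv2,numpy as np
t=cv2.imread("pics/top0.png");s=cv2.imread("pics/side0.png")
def c(im,x0,y0,w,h,k): return cv2.resize(im[y0:y0+h,x0:x0+w],None,fx=k,fy=k,interpolation=cv2.INTER_CUBIC)
cv2.imwrite("pics/c1.png",np.hstack([c(t,350,190,65,50,6),c(s,270,140,65,50,6)]))
cv2.imwrite("pics/c2.png",np.hstack([c(t,175,160,80,60,5),c(s,195,225,66,100,3)]))if 0 else None
cv2.imwrite("pics/c2.png",c(t,175,165,85,60,8));cv2.imwrite("pics/c3.png",c(s,200,225,60,100,6))
E
```

```text
(no output)
```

View pics/c1.png

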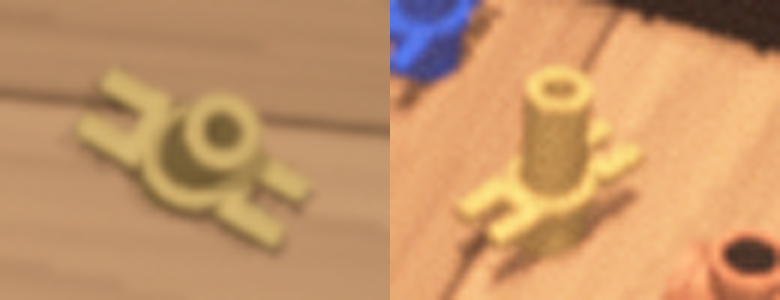

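View pics/c2.png

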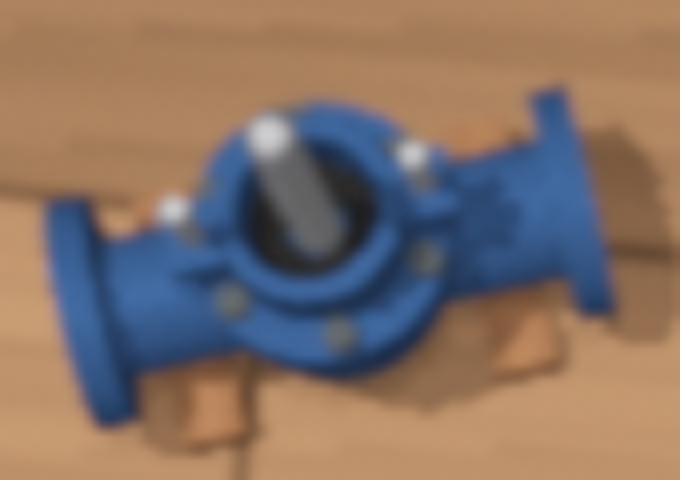

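View pics/c3.png

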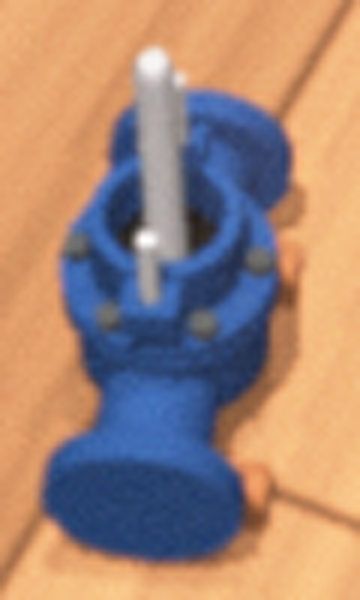

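The crop confirms it: brass, two open forks, a 34 mm neck, standing upright. Now I measure from both views.

```bash
cat > h.py <<'E'
import numpy as np,cv2
from scipy.optimize import minimize,least_squares
from scipy.spatial.transform import Rotation as Rn
import pickle,os
def cals():
    from station import ctrl
    return {n:ctrl.calibration(n) for n in("side","top")}
def proj(P,c):
    P=np.atleast_2d(P); R=Rn.from_rotvec(c['rvec']).as_matrix()
    q=P@R.T+c['tvec']; s=q[:,:2]/q[:,2:]; r2=(s**2).sum(1,keepdims=True)
    s=s*(1+c['k1']*r2); return s*[c['fx'],c['fy']]+[c['cx'],c['cy']]
def tri(px,C):  # px dict name->(u,v)
    f=lambda X:np.concatenate([(proj(X,C[n])[0]-px[n]) for n in px])
    r=least_squares(f,[.45,0,.1]); return r.x,np.round(r.fun,2)
def circ(c,r,n=40):
    a=np.linspace(0,2*np.pi,n,endpoint=False); return np.c_[c[0]+r*np.cos(a),c[1]+r*np.sin(a),np.full(n,c[2])]
S=8
def fillhull(m,P,c,o):
    u=proj(P,c)-o; h=cv2.convexHull(((u+.5)*S*16-8).astype(np.float32)).round().astype(np.int32)
    cv2.fillConvexPoly(m,h,255,shift=4)
def follower_mask(p,c,o,wh):
    x,y,z,yaw=p; m=np.zeros((wh[1]*S,wh[0]*S),np.uint8)
    def cyl(r,a,b): fillhull(m,np.r_[circ((x,y,z+a),r),circ((x,y,z+b),r)],c,o)
    cyl(.02,0,.03);cyl(.024,.03,.04);cyl(.017,.04,.1)
    Rz=np.array([[np.cos(yaw),-np.sin(yaw)],[np.sin(yaw),np.cos(yaw)]])
    def box(x0,x1,y0,y1):
        q=np.array([[a,b] for a in(x0,x1) for b in(y0,y1)])@Rz.T+[x,y]
        fillhull(m,np.r_[np.c_[q,np.full(4,z+.03)],np.c_[q,np.full(4,z+.04)]],c,o)
    box(-.018,.018,-.029,.029)
    for s in(-1,1):
        for t in(-1,1): box(*sorted((t*.006,t*.018)),*sorted((s*.029,s*.052)))
    return cv2.resize(m,wh,interpolation=cv2.INTER_AREA)/255.
E
python3 - <<'E'
from h import *
C=cals()
print("stem",tri({'top':(208.0,181.4),'side':(224.9,234.9)},C))
print("neck top",tri({'top':(386.5,211.5),'side':(297.6,154.3)},C))
# studs: top crop (174,210),(411,156) ; side crop (147,240),(179,80)
f=lambda a,b,k,o:((a+.5)/k-.5+o[0],(b+.5)/k-.5+o[1])
A=f(174,210,8,(175,165));B=f(411,156,8,(175,165));a=f(147,240,6,(200,225));b=f(179,80,6,(200,225))
print("studs",tri({'top':A,'side':a},C),tri({'top':B,'side':b},C))
for n,p in(('top',(208.0,181.4)),('side',(224.9,234.9))):
    im=cv2.imread(f'pics/{n}0.png')
t=cv2.imread('pics/top0.png');s=cv2.imread('pics/side0.png')
print(t[211,381:392:5],t[230:232,360:362],s[165,297],s[190,270]) 
E
```

```text
stem (array([0.56153753, 0.14437938, 0.21938858]), array([ 0.02,  0.16, -0.14, -0.05]))
neck top (array([ 0.55621509, -0.30570313,  0.10216046]), array([ 0.01,  0.11, -0.12, -0.04]))
studs (array([0.54881259, 0.17963332, 0.16103485]), array([ 0.02,  0.22, -0.18, -0.07])) (array([0.57224132, 0.1081182 , 0.16269343]), array([ 0.04,  0.41, -0.37, -0.13]))
[[100 162 195]
 [ 53  93 116]
 [106 172 204]] [[[109 148 192]
  [109 148 192]]

 [[111 150 194]
  [111 150 194]]] [ 77 139 189] [119 174 236]
```

```bash
cat > fit.py <<'E'
from h import *
import sys
C=cals()
def soft(im):
    h=im.astype(float); b,g,r=h[...,0],h[...,1],h[...,2]
    return (b/np.maximum(r,1),g/np.maximum(r,1),(g-b)/np.maximum(r,1))
E
python3 - <<'E'
from fit import *
t=cv2.imread('pics/top0.png');s=cv2.imread('pics/side0.png')
for im,o,wh in((t,(350,190),(65,50)),(s,(270,140),(65,50))):
    im=cv2.GaussianBlur(im,(3,3),0)[o[1]:o[1]+wh[1],o[0]:o[0]+wh[0]]
    q=soft(im)[2]; print(np.percentile(q,[5,25,50,75,90,97]))
    cv2.imwrite(f'pics/q{o[0]}.png',cv2.resize(np.clip(q*400,0,255).astype(np.uint8),None,fx=6,fy=6))
a=cv2.imread('pics/q350.png');b=cv2.imread('pics/q270.png');cv2.imwrite('pics/q.png',np.hstack([a,b]))
E
```

```text
[0.20418848 0.20725389 0.21020918 0.21714286 0.31794535 0.33141296]
[-0.10527407  0.22390003  0.23404255  0.24279835  0.32024645  0.34666667]
```

View pics/q.png

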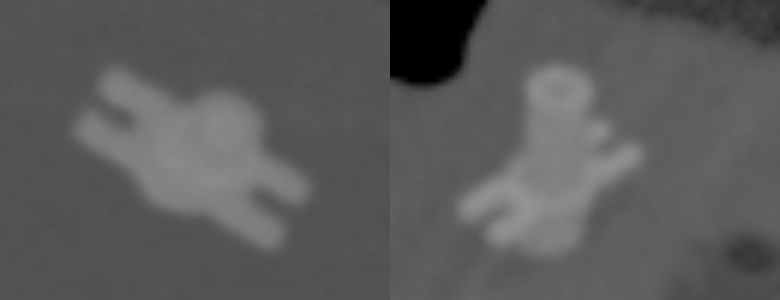

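```bash
python3 - <<'E'
from fit import *
ims={n:cv2.imread(f'pics/{n}0.png') for n in('top','side')}
W={'top':((350,190),(65,50),.21,.325),'side':((284,145),(46,44),.234,.325)}
Q={n:np.clip((soft(ims[n][w[0][1]:w[0][1]+w[1][1],w[0][0]:w[0][0]+w[1][0]])[2]-w[2])/(w[3]-w[2]),-.2,1) for n,w in W.items()}
def cost(p,views=('top','side'),bl=.7):
    e=0
    for n in views:
        m=follower_mask(p,C[n],np.array(W[n][0]),W[n][1]); m=cv2.GaussianBlur(m,(0,0),bl); e+=((m-Q[n])**2).sum()
    return e
best=None
for y0 in np.radians(range(0,180,30)):
    r=minimize(cost,[.556,-.306,.0,y0],method='Nelder-Mead',options=dict(initial_simplex=np.array([.556,-.306,0,y0])+np.vstack([np.zeros(4),np.diag([.004,.004,.004,.25])]),xatol=1e-5))
    if best is None or r.fun<best.fun: best=r
print(best.x,np.degrees(best.x[3]),best.fun)
for v in('top',),('side',):
    r=minimize(lambda q:cost([q[0],q[1],best.x[2],q[2]],v),best.x[[0,1,3]],method='Nelder-Mead',options=dict(initial_simplex=best.x[[0,1,3]]+np.vstack([np.zeros(3),np.diag([.003,.003,.1])])))
    print(v,r.x,r.fun)
E
```

```text
[ 0.55625574 -0.30680318  0.00332034  2.70605539] 155.04555277619102 37.44320274730559
('top',) [ 0.55684924 -0.30608645  2.70318693] 6.919356452395649
('side',) [ 0.55563216 -0.30716359  2.7171489 ] 28.208544475006306
```

```bash
python3 - <<'E'
from h import *
from station import ctrl
C=cals()
def ray(n,u,z):
    return least_squares(lambda X:proj([X[0],X[1],z],C[n])[0]-u,[.4,0]).x.round(3)
for k,u in dict(blue=(422,186),black=(410,284),tee=(371,260),elbow=(367,165),bush=(309,236),nuta=(275,235),binNL=(448,300),binFL=(463,172),binbig=(412,148),binbigL=(291,140)).items(): print(k,ray('top',u,0.0),ray('top',u,.1))
print(tri({'top':(463,172),'side':(293,92)},C), tri({'top':(448,308),'side':(400,104)},C))
o=ctrl.get_obs(); R=Rn.from_euler('xyz',o['eef_rot']).as_matrix(); print(R.round(4))
E
python3 - <<'E'
import cv2
s=cv2.imread("pics/side0.png");cv2.imwrite("pics/c4.png",cv2.resize(s[50:250,220:440],None,fx=3,fy=3))
E
```

```text
blue [ 0.662 -0.425] [ 0.635 -0.397]
black [ 0.383 -0.403] [ 0.376 -0.377]
tee [ 0.439 -0.292] [ 0.428 -0.274]
elbow [ 0.708 -0.265] [ 0.677 -0.248]
bush [ 0.489 -0.117] [ 0.474 -0.111]
nuta [ 0.482 -0.023] [ 0.468 -0.025]
binNL [ 0.349 -0.511] [ 0.345 -0.476]
binFL [ 0.716 -0.544] [ 0.684 -0.506]
binbig [ 0.773 -0.392] [ 0.737 -0.366]
binbigL [ 0.761 -0.042] [ 0.726 -0.042]
(array([ 0.64838258, -0.4697355 ,  0.20007073]), array([ 0.14,  1.71, -2.06, -0.73])) (array([ 0.31591042, -0.41116669,  0.28953046]), array([-0.03,  1.32, -1.6 , -0.45]))
[[-3.000e-04  3.153e-01 -9.490e-01]
 [ 1.000e-03 -9.490e-01 -3.153e-01]
 [-1.000e+00 -1.100e-03 -1.000e-04]]
```

View pics/c4.png

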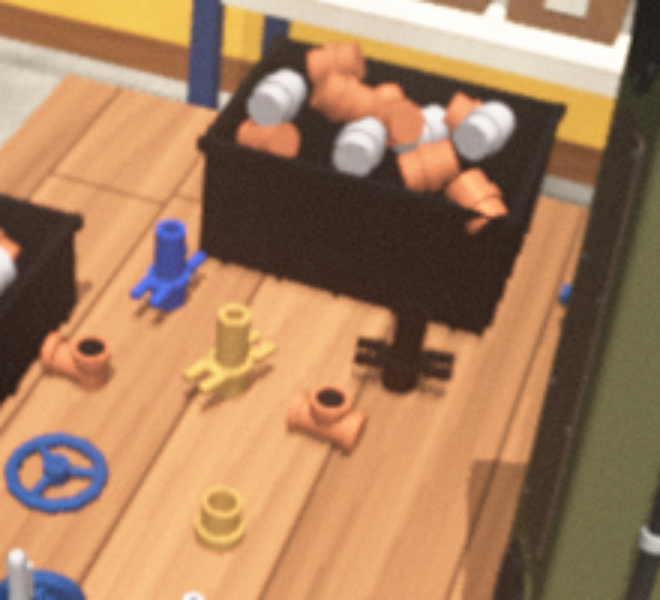

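{"fn": "play_rows", "kwargs": {"increments": [[[0, 0, -2.8, 0, 0], [0, 0, -2.8, 0, 0], [0, 0, -2.8, -1, 0], [0, 0, 0, -3.5, 0], [0, 0, 0, -3.5, 0], [0, 0, 0, -3.5, 0], [0, 0, 0, -3.5, 0], [0, 0, 0, -3.5, 0], [0, 0, 0, -3.5, 0], [0, 0, 0, -3.5, 0], [0, 0, 0, -3.5, 0], [0, 0, 0, -3.5, 0]]]}}

```text
time_s: 1.1
ee_pos: [0.4569, -0.3387, 0.2052]
eef_rot: [-0.933, 1.57, 2.53]
force: [0.3, -0.7, -0.7]
grip_width: 0.0935
```

{"fn": "play_rows", "kwargs": {"increments": [[[0, 0, 0, -3.5, 0], [0, 0, 0, -3.5, 0], [0, 0, 0, -2.5, 0], [0, 0, 0, -1, 0], [0, 0, 0, 0, 0], [0, 0, 0, 0, 0]]]}}

```text
time_s: 1.6
ee_pos: [0.5543, -0.3068, 0.2049]
eef_rot: [-0.665, 1.57, 2.797]
force: [-0.3, -0.5, 0.6]
grip_width: 0.0939
```

```bash
cat > look.py <<'E'
import sys,cv2
from station import ctrl
from scipy.spatial.transform import Rotation as Rn
o=ctrl.get_obs(); print(o['time_s'],o['ee_pos'].round(4),'F',o['force'].round(2),'M',o['moment'].round(3),'w',round(o['grip_width'],4)); print(Rn.from_euler('xyz',o['eef_rot']).as_matrix().round(4).tolist())
if len(sys.argv)>1:
    for n in("side","top"): cv2.imwrite(f"pics/{n}{sys.argv[1]}.png",ctrl.camera(n)[:,:,::-1])
E
python3 look.py 1
```

```text
1.6 [ 0.5543 -0.3068  0.2049] F [-0.31 -0.5   0.61] M [-0.053  0.021  0.007] w 0.0939
[[-0.001, 0.3156, -0.9489], [0.0004, -0.9489, -0.3156], [-1.0, -0.0007, 0.0008]]
```

View pics/side1.png

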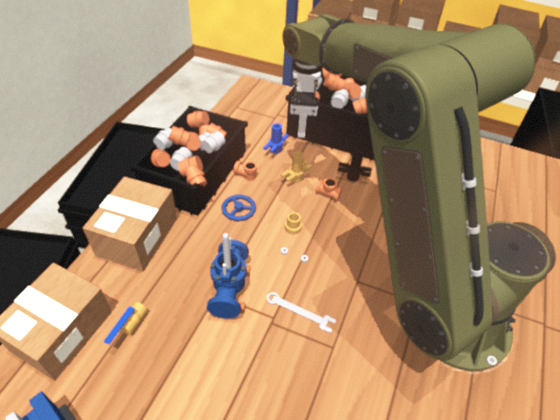

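{"fn": "play_rows", "kwargs": {"increments": [[[0, 2, 0, -0.17, 0], [0, 2.5, 0, 0, 0], [0, 2.5, 0, 0, 0], [0, 2.5, 0, 0, 0], [0, 2, 0, 0, 0], [0, 1.5, 0, 0, 0], [0, 0.9, 0, 0, 0], [0, 0, 0, 0, 0], [0, 0, 0, 0, 0]]]}}

```text
time_s: 2.45
ee_pos: [0.5563, -0.3067, 0.0672]
eef_rot: [2.175, 1.57, -0.647]
force: [-0.6, 0.5, -0.1]
grip_width: 0.0943
```

```bash
python3 look.py 2; python3 - <<'E'
import cv2,numpy as np
t=cv2.imread("pics/top2.png");s=cv2.imread("pics/side2.png")
k=5;f=lambda i,x,y:cv2.resize(i[y:y+100,x:x+80],None,fx=k,fy=k,interpolation=cv2.INTER_CUBIC)
cv2.imwrite("pics/c5.png",np.hstack([f(t,345,165),f(s,260,100)]))
E
```

```text
2.45 [ 0.5563 -0.3067  0.0672] F [-0.62  0.49 -0.09] M [-0.005  0.002  0.035] w 0.0943
[[0.0004, 0.3146, -0.9492], [-0.0003, -0.9492, -0.3146], [-1.0, 0.0004, -0.0003]]
```

View pics/c5.png

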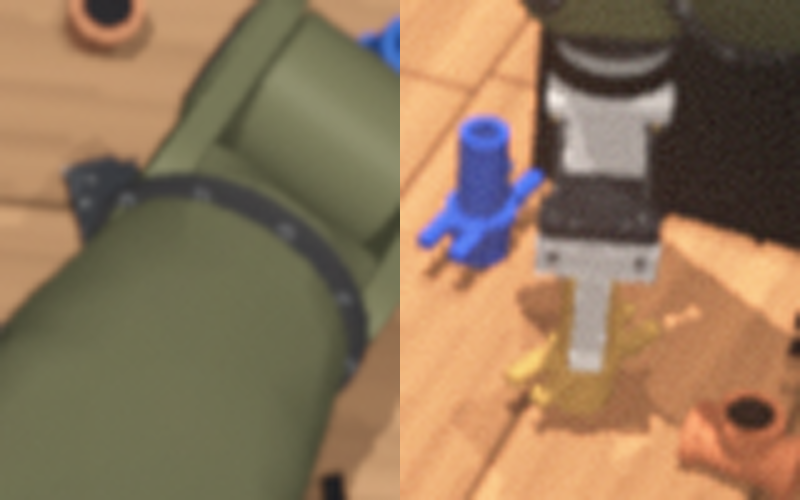

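{"fn": "play_rows", "kwargs": {"increments": [[[60, 0, 0, 0, 0], [110, 0, 0, 0, 0], [140, 0, 0, 0, 0], [150, 0, 0, 0, 0], [158, 0, 0, 0, 0], [166, 0, 0, 0, 0], [174, 0, 0, 0, 0], [185, 0, 0, 0, 0], [200, 0, 0, 0, 0], [255, 0, 0, 0, 0], [255, 0, 0, 0, 0], [255, 0, 0, 0, 0]]], "newtons": 15}}

```text
time_s: 3.55
ee_pos: [0.5567, -0.3062, 0.0665]
eef_rot: [2.107, 1.571, -0.714]
force: [1.1, -0.4, -0.3]
grip_width: 0.0328
```

{"fn": "play_rows", "kwargs": {"increments": [[[255, 0, 0, 0, 0], [255, 0, 0, 0, 0], [255, 0, 0, 0, 0], [255, 0, 0, 0, 0]]], "newtons": 60}}

```text
time_s: 3.88
ee_pos: [0.5567, -0.3062, 0.0665]
eef_rot: [2.091, 1.571, -0.73]
force: [1.8, -1.4, 0.2]
grip_width: 0.0322
```

```bash
python3 look.py
```

```text
3.8833 [ 0.5567 -0.3062  0.0665] F [ 1.79 -1.4   0.19] M [-0.309 -0.208 -0.058] w 0.0322
[[0.0002, 0.3153, -0.949], [-0.0002, -0.949, -0.3153], [-1.0, 0.0002, -0.0001]]
```

{"fn": "play_rows", "kwargs": {"increments": [[[255, -0.5, 0, 0, 0], [255, -1, 0, 0, 0], [255, -2, 0, 0, 0], [255, -2.5, 0, 0, 0], [255, -3, 0, 0, 0], [255, -3, 0, 0, 0], [255, -3, 0, 0, 0], [255, -3, 0, 0, 0], [255, -3, 0, 0, 0], [255, -2.5, 0, 0, 0], [255, -1.5, 0, 0, 0], [255, 0, 0, 0, 0]]]}}

```text
time_s: 4.88
ee_pos: [0.5569, -0.3061, 0.3207]
eef_rot: [2.28, 1.566, -0.541]
force: [-0.6, -0.2, -6.2]
grip_width: 0.0322
```

```bash
python3 look.py 3; python3 - <<'E'
import cv2
s=cv2.imread("pics/side3.png");cv2.imwrite("pics/c6.png",cv2.resize(s[20:200,220:380],None,fx=3.3,fy=3.3))
E
```

```text
4.8833 [ 0.5569 -0.3061  0.3207] F [-0.56 -0.17 -6.23] M [ 0.013  0.012 -0.021] w 0.0322
[[0.0045, 0.3154, -0.9489], [-0.0027, -0.9489, -0.3154], [-1.0, 0.004, -0.0034]]
```

View pics/c6.png

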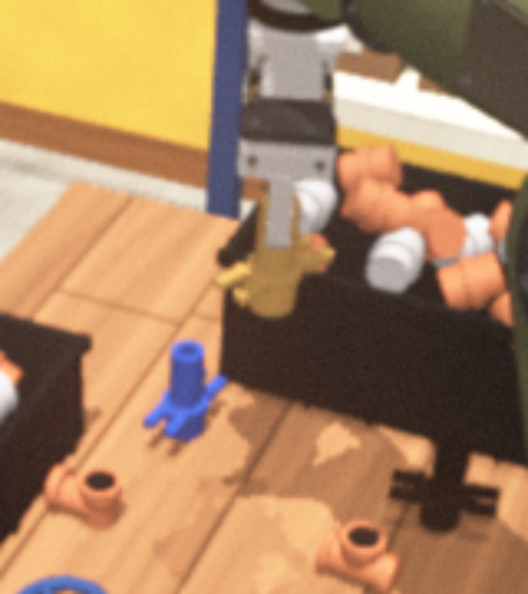

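View pics/top3.png

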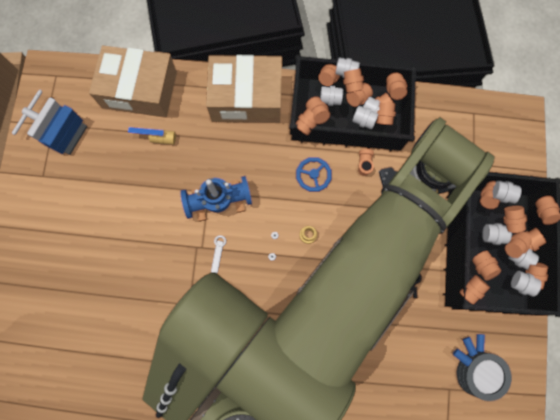

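{"fn": "play_rows", "kwargs": {"increments": [[[255, 0, -1, -0.34, 0], [255, 0, -2, -0.69, 0], [255, 0, -3, -1.03, -3.6], [255, 0, -3.1, -1.06, 0], [255, 0, -3.1, -1.06, 0], [255, 0, -3.1, -1.06, 0], [255, 0, -3.1, -1.06, 0], [255, 0, -3.1, -1.06, 0], [255, 0, -3.1, -1.06, 0], [255, 0, -3.1, -1.06, 0], [255, 0, -3.1, -1.06, 0], [255, 0, -3, -1.03, 0]]]}}

```text
time_s: 5.98
ee_pos: [0.5402, 0.0529, 0.315]
eef_rot: [-0.427, 1.568, 3.099]
force: [-0.4, 0.2, -6.5]
grip_width: 0.0322
```

```bash
python3 look.py
```

```text
5.9833 [0.5402 0.0529 0.315 ] F [-0.41  0.18 -6.54] M [-0.017 -0.048 -0.06 ] w 0.0322
[[-0.0024, 0.3746, -0.9272], [0.0001, -0.9272, -0.3746], [-1.0, -0.001, 0.0022]]
```

{"fn": "play_rows", "kwargs": {"increments": [[[255, 0, 0, 0, -3.6], [255, 0, 0, 0, -3.6], [255, 0, 0, 0, -3.6], [255, 0, 0, 0, -3.6], [255, 0, 0, 0, -3.6], [255, 0, 0, 0, -3.6], [255, 0, 0, 0, -3.6], [255, 0, 0, 0, -3.6], [255, 0, 0, 0, -3.6], [255, 0, 0, 0, -3.6], [255, 0, 0, 0, -3.5], [255, 0, 0, 0, 0]]]}}

```text
time_s: 6.98
ee_pos: [0.5406, 0.0512, 0.315]
eef_rot: [-1.106, 1.568, 3.111]
force: [-0.0, 0.4, -6.4]
grip_width: 0.0324
```

```bash
python3 look.py; python3 - <<'E'
from station import ctrl
from scipy.spatial.transform import Rotation as Rn
import numpy as np
o=ctrl.get_obs();R=Rn.from_euler('xyz',o['eef_rot']).as_matrix()
print('need cm tool',(R.T@(np.array([.5615,.1444,.3205])-o['ee_pos'])*100).round(2),'yaw tooly',np.degrees(np.arctan2(R[1,1],R[0,1])))
E
```

```text
6.9833 [0.5406 0.0512 0.315 ] F [-0.    0.44 -6.44] M [-0.02  -0.079  0.038] w 0.0324
[[-0.0026, 0.8802, -0.4747], [0.0001, -0.4747, -0.8802], [-1.0, -0.0023, 0.0011]]
need cm tool [-0.56 -2.58 -9.19] yaw tooly -28.33801135040847
```

{"fn": "play_rows", "kwargs": {"increments": [[[255, -0.1, -0.5, -1.2, 0], [255, -0.1, -0.5, -2, 0], [255, -0.1, -0.5, -2, 0], [255, -0.1, -0.5, -2, 0], [255, -0.1, -0.38, -1.3, 0], [255, 0, -0.2, -0.69, 0], [255, 0, 0, 0, 0], [255, 0, 0, 0, 0], [255, 0, 0, 0, 0]]]}}

```text
time_s: 7.73
ee_pos: [0.5624, 0.1431, 0.3213]
eef_rot: [-0.267, 1.57, -2.336]
force: [0.4, -0.1, -6.0]
grip_width: 0.0322
```

```bash
python3 look.py 4; python3 - <<'E'
import cv2
s=cv2.imread("pics/side4.png");cv2.imwrite("pics/c7.png",cv2.resize(s[140:330,160:320],None,fx=3,fy=3,interpolation=cv2.INTER_CUBIC))
E
```

```text
7.7333 [0.5624 0.1431 0.3213] F [ 0.38 -0.05 -5.95] M [-0.02  -0.079  0.019] w 0.0322
[[-0.0003, 0.8782, -0.4783], [-0.0003, -0.4783, -0.8782], [-1.0, -0.0001, 0.0004]]
```

View pics/c7.png

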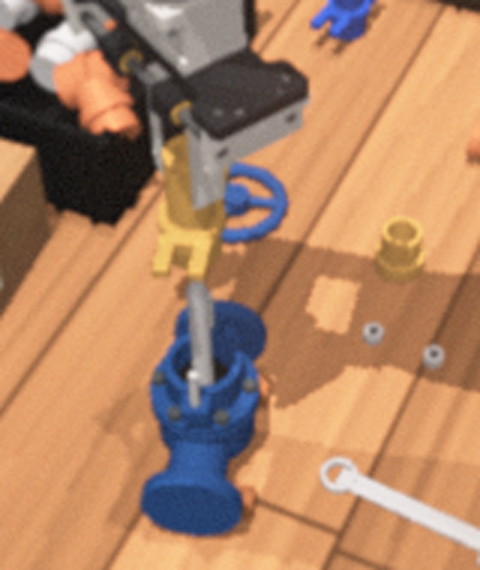

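View pics/top4.png

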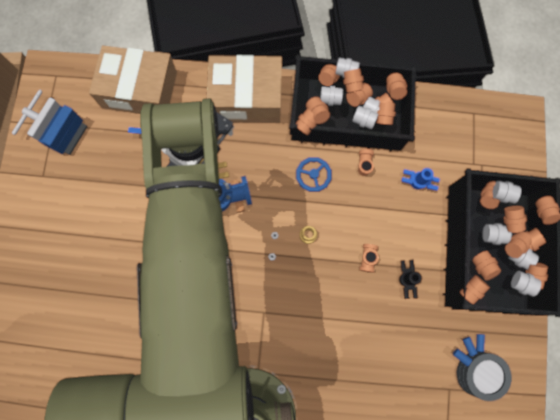

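{"fn": "play_rows", "kwargs": {"increments": [[[255, 0.8, -0.14, -0.07, 0], [255, 0.8, 0, 0, 0], [255, 0.3, 0, 0, 0], [255, 0, 0, 0, 0], [255, 0, 0, 0, 0], [255, 0, 0, 0, 0]]]}}

```text
time_s: 8.33
ee_pos: [0.5618, 0.1451, 0.3027]
eef_rot: [2.26, 1.57, 0.192]
force: [0.3, -0.9, -5.7]
grip_width: 0.032
```

```bash
python3 look.py; python3 - <<'E'
import cv2,numpy as np
from station import ctrl
s=np.mean([ctrl.camera("side").astype(float) for _ in range(4)],0)[:,:,::-1]; np.save("s5.npy",s)
s=s.astype(np.uint8);cv2.imwrite("pics/side5.png",s);cv2.imwrite("pics/c8.png",cv2.resize(s[180:290,190:260],None,fx=5.4,fy=5.4,interpolation=cv2.INTER_CUBIC))
E
python3 look.py
```

```text
8.3333 [0.5618 0.1451 0.3027] F [ 0.35 -0.94 -5.72] M [-0.05  -0.023 -0.012] w 0.032
[[0.0004, 0.8787, -0.4774], [0.0001, -0.4774, -0.8787], [-1.0, 0.0003, -0.0002]]
8.5333 [0.5618 0.1451 0.3027] F [-0.19 -0.99 -7.09] M [ 0.008 -0.045 -0.003] w 0.0322
[[0.0004, 0.8786, -0.4775], [0.0, -0.4775, -0.8786], [-1.0, 0.0003, -0.0002]]
```

View pics/c8.png

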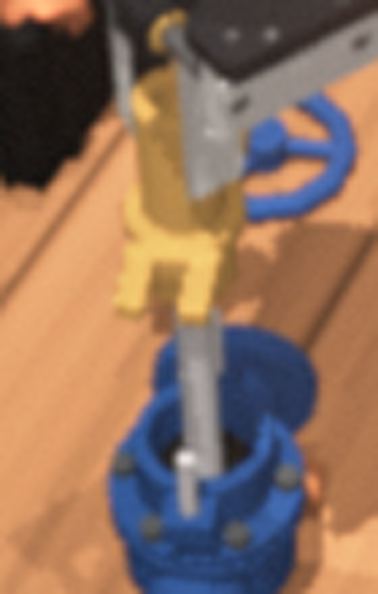

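```bash
python3 - <<'E'
from fit import *
for n,(x,y,w,h) in dict(side=(205,226,45,45),top=(185,165,60,45)).items():
    im=cv2.imread(f'pics/{n}0.png')[y:y+h,x:x+w].astype(float)
    sat=(im.max(2)-im.min(2))/im.max(2)
    cv2.imwrite(f'pics/sat_{n}.png',cv2.resize((255*(1-sat)).clip(0,255).astype(np.uint8),None,fx=8,fy=8,interpolation=cv2.INTER_NEAREST))
a=cv2.imread('pics/sat_side.png');b=cv2.imread('pics/sat_top.png');cv2.imwrite('pics/sat.png',np.hstack([a,b])[:, :800])
E
```

```text
(no output)
```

View pics/sat.png

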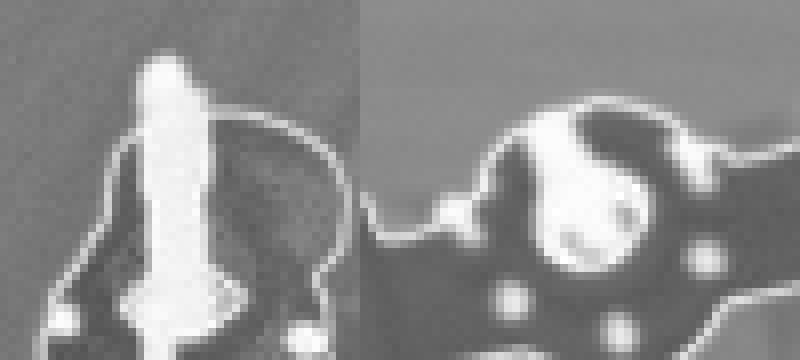

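```bash
cat > valve.py <<'E'
from fit import *
def stem_mask(x,y,yaw,c,o,wh,dz=0):
    m=np.zeros((wh[1]*S,wh[0]*S),np.uint8)
    fillhull(m,np.r_[circ((x,y,.1+dz),.008),circ((x,y,.212+dz),.008)],c,o)
    fillhull(m,np.r_[circ((x,y,.212+dz),.008),circ((x,y,.218+dz),.005)],c,o)
    for s in(-1,1):
        a=(x-s*.038*np.sin(yaw),y+s*.038*np.cos(yaw))
        fillhull(m,np.r_[circ((*a,.135+dz),.004),circ((*a,.16+dz),.004)],c,o)
    return cv2.resize(m,wh,interpolation=cv2.INTER_AREA)/255.
E
python3 - <<'E'
from valve import *
W={'side':((215,226),(22,34)),'top':((194,176),(40,24))}
Q={};Wt={}
for n,(o,wh) in W.items():
    im=cv2.imread(f'pics/{n}0.png')[o[1]:o[1]+wh[1],o[0]:o[0]+wh[0]].astype(float)
    b,g,r=im[...,0],im[...,1],im[...,2]
    q=1-np.abs(r-b)/im.max(2)  # grey->1
    bg=np.where(r>b,.5,.35); Q[n]=np.clip((q-bg)/(.95-bg),0,1); Wt[n]=np.ones_like(q)
# exclude the blue/wood boundary halo (spurious grey): use top only near tip & studs
x0=np.array([.5615,.1444,np.radians(18.1)])
def pts(n,P,rad):
    o,wh=W[n]; u=proj(P,C[n])-o; X,Y=np.meshgrid(range(wh[0]),range(wh[1])); w=np.zeros((wh[1],wh[0]))
    for p in u: w[np.hypot(X-p[0],Y-p[1])<rad]=1
    return w
st=[(x0[0],x0[1],z) for z in(.218,.205,.19)]
Wt['top']=pts('top',st,5)
Wt['side']=pts('side',[(x0[0],x0[1],z) for z in(.218,.205,.19,.175,.16)],6)
for views in(('side','top'),('side',),('top',)):
  for dz in(0,.002):
    def cost(p):
        return sum((Wt[n]*(cv2.GaussianBlur(stem_mask(p[0],p[1],x0[2],C[n],np.array(W[n][0]),W[n][1],dz),(0,0),.7)-Q[n])**2).sum() for n in views)
    r=minimize(cost,x0[:2],method='Nelder-Mead',options=dict(initial_simplex=x0[:2]+np.array([[0,0],[.003,0],[0,.003]]),xatol=1e-5))
    print(views,dz,r.x.round(5),round(r.fun,2))
E
```

```text
('side', 'top') 0 [0.56156 0.14359] 16.33
('side', 'top') 0.002 [0.5613  0.14397] 14.61
('side',) 0 [0.56182 0.14246] 6.76
('side',) 0.002 [0.56085 0.14414] 6.62
('top',) 0 [0.56441 0.14584] 4.16
('top',) 0.002 [0.56395 0.14538] 4.1
```

```bash
python3 - <<'E'
from valve import *
o=np.array((208,205));wh=(30,40)
s=np.load('s5.npy');im=s[o[1]:o[1]+wh[1],o[0]:o[0]+wh[0]]
q=soft(im)[2]
cv2.imwrite('pics/q5.png',cv2.resize(np.clip(q*400,0,255).astype(np.uint8),None,fx=14,fy=14,interpolation=cv2.INTER_NEAREST))
X,Y=np.meshgrid(np.arange(wh[0])+o[0],np.arange(wh[1])+o[1])
cx=(X-190+.5)*5.4;cy=(Y-180+.5)*5.4   # crop c8 coords
w=((cy>208)|((cx<165)&(cy>150))).astype(float)
Q=np.clip((q-.24)/(.36-.24),0,1)
print(np.percentile(q[w>0],[5,25,50,75,95]))
for z in(.2362,.238,.234):
    def cost(p):
        m=cv2.GaussianBlur(follower_mask([p[0],p[1],z,p[2]],C['side'],o,wh),(0,0),.7); return (w*(m-Q)**2).sum()
    p0=np.array([.5618,.1451,np.radians(18.3)])
    r=minimize(cost,p0,method='Nelder-Mead',options=dict(initial_simplex=p0+np.vstack([np.zeros(3),np.diag([.003,.003,.05])]),xatol=1e-5))
    print(z,r.x.round(5),np.degrees(r.x[2]),r.fun)
m=follower_mask([r.x[0],r.x[1],.2362,r.x[2]],C['side'],o,wh)
cv2.imwrite('pics/cmp.png',np.hstack([cv2.resize(a.astype(np.float32)*255,None,fx=12,fy=12,interpolation=cv2.INTER_NEAREST) for a in (Q,m)]))
E
```

```text
[-0.04998522  0.22789697  0.28807339  0.34337636  0.36407484]
0.2362 [0.56316 0.14029 0.31299] 17.93309112858124 18.238668151887484
0.238 [0.56241 0.14134 0.31092] 17.814207140365067 18.86322403103788
0.234 [0.56401 0.13875 0.31044] 17.787139590819972 17.407416821554897[ WARN:0@1.636] global loadsave.cpp:1063 imwrite_ Unsupported depth image for selected encoder is fallbacked to CV_8U.
```

View pics/cmp.png

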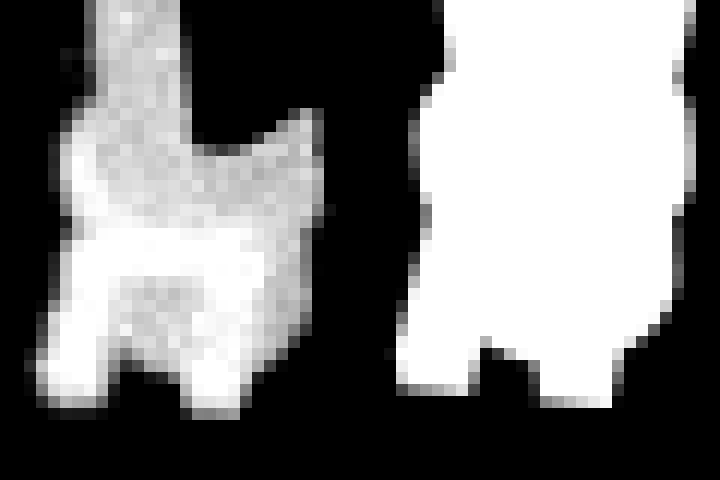

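```bash
python3 - <<'E'
from valve import *
R=Rn.from_rotvec(C['side']['rvec']).as_matrix(); cam=-R.T@C['side']['tvec']; print('cam',cam.round(3)); d=np.array([.56,.144,.22])-cam; print('view',(d/np.linalg.norm(d)).round(3), np.linalg.norm(d).round(3))
for P in([.56,.144,.22],):
    b=proj(P,C['side'])[0]; print([ (proj(np.array(P)+e,C['side'])[0]-b).round(2) for e in np.eye(3)*.001])
o=np.array((208,205));wh=(30,40)
s=np.load('s5.npy');im=s[o[1]:o[1]+wh[1],o[0]:o[0]+wh[0]]
q=soft(im)[2]
X,Y=np.meshgrid(np.arange(wh[0])+o[0],np.arange(wh[1])+o[1])
cx=(X-190+.5)*5.4;cy=(Y-180+.5)*5.4
w=((cy>212)|((cx<165)&(cy>150))).astype(float)
w[:, :]*=1
print(q[20:40:2,0:30:2].round(2))
for lo,hi in((.235,.29),(.24,.3),(.24,.33)):
  for bl in(.5,.8):
    Q=np.clip((q-lo)/(hi-lo),0,1); z=.2362
    def cost(p):
        m=cv2.GaussianBlur(follower_mask([p[0],p[1],z,p[2]],C['side'],o,wh),(0,0),bl); return (w*(m-Q)**2).sum()
    p0=np.array([.5618,.1451,np.radians(18.3)])
    r=minimize(cost,p0,method='Nelder-Mead',options=dict(initial_simplex=p0+np.vstack([np.zeros(3),np.diag([.003,.003,.05])]),xatol=1e-5))
    print(lo,hi,bl,r.x.round(5),np.degrees(r.x[2]),r.fun)
m=follower_mask([r.x[0],r.x[1],z,r.x[2]],C['side'],o,wh)
big=cv2.resize(im,None,fx=14,fy=14,interpolation=cv2.INTER_CUBIC)
ed=cv2.resize(m,None,fx=14,fy=14,interpolation=cv2.INTER_CUBIC)
cn,_=cv2.findContours((ed>.5).astype(np.uint8),cv2.RETR_LIST,cv2.CHAIN_APPROX_NONE)
big=big.clip(0,255).astype(np.uint8).copy();cv2.drawContours(big,cn,-1,(0,0,255),1);cv2.imwrite('pics/ov.png',big)
# stem overlay on side0
o=np.array((210,226));wh=(30,40);im=cv2.imread('pics/side0.png')[o[1]:o[1]+wh[1],o[0]:o[0]+wh[0]]
big=cv2.resize(im,None,fx=14,fy=14,interpolation=cv2.INTER_CUBIC)
for p,col in(((.5618,.1425),(0,0,255)),((.5605,.1440),(0,255,0))):
    m=stem_mask(*p,np.radians(18.1),C['side'],o,wh);ed=cv2.resize(m,None,fx=14,fy=14,interpolation=cv2.INTER_CUBIC)
    cn,_=cv2.findContours((ed>.5).astype(np.uint8),cv2.RETR_LIST,cv2.CHAIN_APPROX_NONE);cv2.drawContours(big,cn,-1,col,1)
cv2.imwrite('pics/ov2.png',big)
E
```

```text
cam [0.245 0.676 0.974]
view [ 0.323 -0.545 -0.773] 0.975
[array([-0.41, -0.15]), array([-0.21,  0.32]), array([-0.02, -0.29])]
[[ 0.24  0.23  0.24  0.35  0.37  0.36  0.36  0.37  0.36  0.36  0.35  0.35
   0.34  0.23  0.23]
 [ 0.23  0.22  0.26  0.36  0.37  0.36  0.36  0.36  0.36  0.36  0.36  0.35
   0.33  0.24  0.22]
 [ 0.22  0.23  0.27  0.36  0.36  0.34  0.33  0.33  0.34  0.37  0.36  0.34
   0.33  0.24  0.22]
 [ 0.23  0.23  0.34  0.36  0.36  0.34  0.34  0.34  0.36  0.36  0.36  0.34
   0.32  0.23  0.22]
 [ 0.23  0.24  0.34  0.37  0.35  0.33  0.34  0.35  0.35  0.36  0.35  0.33
   0.27  0.22  0.22]
 [ 0.23  0.26  0.36  0.37  0.34  0.26  0.32  0.34  0.36  0.37  0.34  0.27
   0.21  0.22  0.22]
 [ 0.23  0.24  0.34  0.35  0.33  0.22  0.21  0.23  0.36  0.37  0.3   0.13
   0.23  0.23  0.23]
 [ 0.23  0.23  0.25  0.25  0.24  0.22  0.22  0.16  0.3   0.31  0.22  0.07
   0.14  0.15  0.19]
 [ 0.23  0.22  0.23  0.23  0.23  0.24  0.22  0.02  0.02  0.03  0.02 -0.03
  -0.75 -0.77 -0.67]
 [ 0.23  0.23  0.22  0.22  0.23  0.23  0.01 -0.28  0.01  0.    0.   -0.04
  -0.83 -0.9  -0.86]]
0.235 0.29 0.5 [0.56264 0.14207 0.30941] 17.72787717096858 5.918443182389395
0.235 0.29 0.8 [0.5626  0.14217 0.31295] 17.9304747767294 8.688439470097547
0.24 0.3 0.5 [0.56267 0.14189 0.31044] 17.786681784306325 6.859167040063351
0.24 0.3 0.8 [0.56251 0.14182 0.30574] 17.51756037801322 9.696021278654314
0.24 0.33 0.5 [0.5628  0.14117 0.30811] 17.653438026057046 9.022659320010266
0.24 0.33 0.8 [0.56276 0.14118 0.30846] 17.67357818740242 9.662355659600049
```

View pics/ov.png

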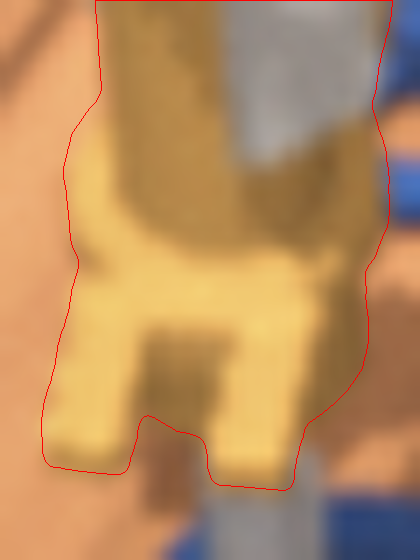

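View pics/ov2.png

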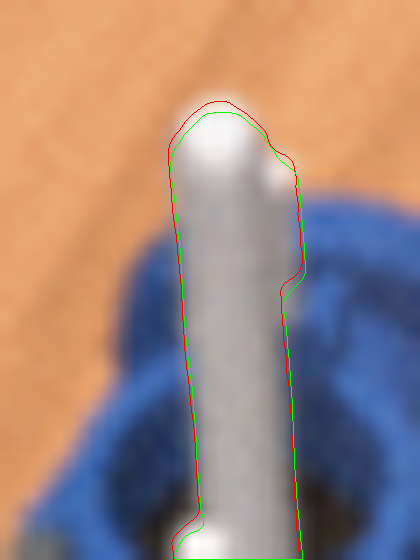

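{"fn": "play_rows", "kwargs": {"increments": [[[255, 0.3, -0.09, 0, 0], [255, 0.4, 0, 0, 0], [255, 0.4, 0, 0, 0], [255, 0.3, 0, 0, 0], [255, 0, 0, 0, 0], [255, 0, 0, 0, 0], [255, 0, 0, 0, 0]]]}}

```text
time_s: 9.12
ee_pos: [0.5609, 0.1455, 0.2886]
eef_rot: [2.318, 1.571, 0.25]
force: [0.4, 0.3, -7.6]
grip_width: 0.0321
```

```bash
python3 look.py
```

```text
9.1167 [0.5609 0.1455 0.2886] F [ 0.36  0.27 -7.57] M [-0.026 -0.109 -0.024] w 0.0321
[[0.0002, 0.8787, -0.4775], [0.0001, -0.4775, -0.8787], [-1.0, 0.0002, -0.0001]]
```

{"fn": "play_rows", "kwargs": {"increments": [[[255, 0.2, 0, 0, 0], [255, 0.2, 0, 0, 0], [255, 0.15, 0, 0, 0], [255, 0, 0, 0, 0]]]}}

```text
time_s: 9.45
ee_pos: [0.5608, 0.1455, 0.2825]
eef_rot: [-0.907, 1.57, -2.976]
force: [-0.4, -0.1, -7.4]
grip_width: 0.0321
```

```bash
python3 look.py
```

```text
9.45 [0.5608 0.1455 0.2825] F [-0.4  -0.1  -7.37] M [-0.016 -0.043  0.018] w 0.0321
[[-0.0006, 0.8787, -0.4775], [-0.0001, -0.4775, -0.8787], [-1.0, -0.0005, 0.0004]]
```

Underside is at about 0.216, with no contact yet. On, in small steps.

{"fn": "play_rows", "kwargs": {"increments": [[[255, 0.1, 0, 0, 0], [255, 0.1, 0, 0, 0], [255, 0, 0, 0, 0]]]}}

```text
time_s: 9.7
ee_pos: [0.5609, 0.1455, 0.2807]
eef_rot: [-0.872, 1.571, -2.94]
force: [0.2, -0.5, -5.4]
grip_width: 0.0321
```

{"fn": "play_rows", "kwargs": {"increments": [[[255, 0.1, 0, 0, 0], [255, 0.1, 0, 0, 0], [255, 0, 0, 0, 0]]]}}

```text
time_s: 9.95
ee_pos: [0.5611, 0.1454, 0.279]
eef_rot: [1.772, 1.57, -0.297]
force: [0.9, -0.9, -4.8]
grip_width: 0.0322
```

```bash
python3 look.py
```

```text
9.95 [0.5611 0.1454 0.279 ] F [ 0.86 -0.86 -4.76] M [-0.287 -0.334 -0.026] w 0.0322
[[0.0007, 0.8786, -0.4776], [-0.0002, -0.4776, -0.8786], [-1.0, 0.0007, -0.0001]]
```

{"fn": "play_rows", "kwargs": {"increments": [[[255, 0, 0.05, 0.01, 0], [255, 0, 0.05, 0.02, 0], [255, 0, 0, 0, 0], [255, 0, 0, 0, 0]]]}}

```text
time_s: 10.28
ee_pos: [0.5616, 0.1448, 0.2788]
eef_rot: [-1.25, 1.57, 2.965]
force: [-1.1, 0.3, -5.9]
grip_width: 0.0322
```

```bash
python3 look.py
```

```text
10.2833 [0.5616 0.1448 0.2788] F [-1.11  0.29 -5.9 ] M [-0.059 -0.077  0.017] w 0.0322
[[-0.0004, 0.8786, -0.4775], [0.0001, -0.4775, -0.8786], [-1.0, -0.0004, 0.0001]]
```

{"fn": "play_rows", "kwargs": {"increments": [[[255, 0.1, 0, 0, 0], [255, 0.1, 0, 0, 0], [255, 0.1, 0, 0, 0], [255, 0, 0, 0, 0]]]}}

```text
time_s: 10.62
ee_pos: [0.5616, 0.1447, 0.2757]
eef_rot: [-0.287, 1.571, -2.355]
force: [1.0, 0.1, -6.3]
grip_width: 0.0321
```

```bash
python3 look.py
```

```text
10.6167 [0.5616 0.1447 0.2757] F [ 1.01  0.14 -6.3 ] M [-0.194 -0.21  -0.006] w 0.0321
[[-0.0001, 0.8786, -0.4775], [-0.0001, -0.4775, -0.8786], [-1.0, -0.0001, 0.0002]]
```

{"fn": "play_rows", "kwargs": {"increments": [[[255, 0, 0.07, 0.02, 0], [255, 0, 0, 0, 0], [255, 0, 0, 0, 0]]]}}

```text
time_s: 10.87
ee_pos: [0.5621, 0.1443, 0.276]
eef_rot: [-1.979, 1.571, 2.236]
force: [0.8, -0.3, -6.2]
grip_width: 0.0322
```

```bash
python3 look.py
```

```text
10.8667 [0.5621 0.1443 0.276 ] F [ 0.82 -0.27 -6.19] M [-0.002 -0.037 -0.006] w 0.0322
[[-0.0001, 0.8787, -0.4775], [0.0001, -0.4775, -0.8787], [-1.0, -0.0001, -0.0001]]
```

{"fn": "play_rows", "kwargs": {"increments": [[[255, 0.1, 0, 0, 0], [255, 0.2, 0, 0, 0], [255, 0.2, 0, 0, 0], [255, 0.1, 0, 0, 0], [255, 0, 0, 0, 0]]]}}

```text
time_s: 11.28
ee_pos: [0.562, 0.1442, 0.2695]
eef_rot: [-0.89, 1.57, -2.958]
force: [-0.2, -0.1, -6.7]
grip_width: 0.0322
```

```bash
python3 look.py
```

```text
11.2833 [0.562  0.1442 0.2695] F [-0.18 -0.13 -6.71] M [ 0.011 -0.029 -0.021] w 0.0322
[[-0.0007, 0.8787, -0.4774], [-0.0001, -0.4774, -0.8787], [-1.0, -0.0005, 0.0004]]
```

{"fn": "play_rows", "kwargs": {"increments": [[[255, 0.2, 0, 0, 0], [255, 0.25, 0, 0, 0], [255, 0.25, 0, 0, 0], [255, 0.25, 0, 0, 0], [255, 0.25, 0, 0, 0], [255, 0.1, 0, 0, 0], [255, 0, 0, 0, 0]]]}}

```text
time_s: 11.87
ee_pos: [0.5621, 0.1442, 0.2566]
eef_rot: [-0.897, 1.57, -2.966]
force: [-0.1, -0.4, -7.0]
grip_width: 0.0325
```

```bash
python3 look.py
```

```text
11.8667 [0.5621 0.1442 0.2566] F [-0.08 -0.41 -7.04] M [-0.04  -0.046 -0.025] w 0.0325
[[-0.0005, 0.8787, -0.4775], [-0.0001, -0.4775, -0.8787], [-1.0, -0.0004, 0.0003]]
```

{"fn": "play_rows", "kwargs": {"increments": [[[255, 0.2, 0, 0, 0], [255, 0.25, 0, 0, 0], [255, 0.25, 0, 0, 0], [255, 0.25, 0, 0, 0], [255, 0.25, 0, 0, 0], [255, 0.1, 0, 0, 0], [255, 0, 0, 0, 0]]]}}

```text
time_s: 12.45
ee_pos: [0.5621, 0.1442, 0.2436]
eef_rot: [-0.889, 1.57, -2.958]
force: [0.0, 0.1, -6.7]
grip_width: 0.0321
```

```bash
python3 look.py
```

```text
12.45 [0.5621 0.1442 0.2436] F [ 0.02  0.13 -6.75] M [-0.033 -0.046  0.014] w 0.0321
[[-0.0005, 0.8787, -0.4774], [-0.0001, -0.4774, -0.8787], [-1.0, -0.0004, 0.0003]]
```

{"fn": "play_rows", "kwargs": {"increments": [[[255, 0.2, 0, 0, 0], [255, 0.25, 0, 0, 0], [255, 0.25, 0, 0, 0], [255, 0.25, 0, 0, 0], [255, 0.25, 0, 0, 0], [255, 0.25, 0, 0, 0], [255, 0.25, 0, 0, 0], [255, 0, 0, 0, 0]]]}}

```text
time_s: 13.12
ee_pos: [0.562, 0.1442, 0.2263]
eef_rot: [-0.899, 1.57, -2.968]
force: [1.0, -1.1, -6.2]
grip_width: 0.0321
```

{"fn": "play_rows", "kwargs": {"increments": [[[255, 0.2, 0, 0, 0], [255, 0.25, 0, 0, 0], [255, 0.25, 0, 0, 0], [255, 0.25, 0, 0, 0], [255, 0.25, 0, 0, 0], [255, 0.25, 0, 0, 0], [255, 0.15, 0, 0, 0], [255, 0, 0, 0, 0]]]}}

```text
time_s: 13.78
ee_pos: [0.562, 0.1442, 0.2105]
eef_rot: [-0.907, 1.57, -2.976]
force: [-0.7, 0.0, -6.1]
grip_width: 0.0321
```

```bash
python3 look.py 6; python3 - <<'E'
import cv2
s=cv2.imread("pics/side6.png");cv2.imwrite("pics/c9.png",cv2.resize(s[190:290,190:260],None,fx=5.8,fy=5.8,interpolation=cv2.INTER_CUBIC))
E
```

```text
13.7833 [0.562  0.1442 0.2105] F [-0.66  0.   -6.1 ] M [-0.023  0.017 -0.042] w 0.0321
[[-0.0006, 0.8787, -0.4774], [-0.0001, -0.4774, -0.8787], [-1.0, -0.0005, 0.0004]]
```

View pics/c9.png

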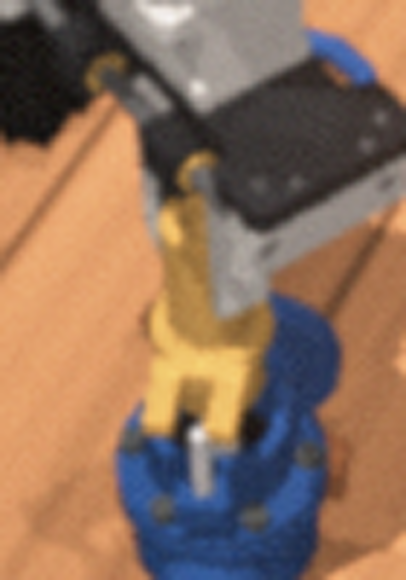

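```bash
python3 - <<'E'
from valve import *
def ray(n,u,z): return least_squares(lambda X:proj([X[0],X[1],z],C[n])[0]-u,[.56,.14]).x
im=cv2.imread('pics/side0.png').astype(float)
# near-stud axis: fit stud mask alone in side0 and both studs in top0
def stud(p,c,o,wh):
    m=np.zeros((wh[1]*S,wh[0]*S),np.uint8); fillhull(m,np.r_[circ((*p,.15),.004),circ((*p,.16),.004)],c,o); return cv2.resize(m,wh,interpolation=cv2.INTER_AREA)/255.
for n,u0 in(('side',(224,265)),('top',(196,191)),('top',(226,184))):
    im=cv2.imread(f'pics/{n}0.png').astype(float); o=np.array(u0)-5; wh=(10,9) if n=='side' else(10,10)
    q=im[o[1]:o[1]+wh[1],o[0]:o[0]+wh[0]].min(2) # bright white
    p0=ray(n,np.array(u0),.16)
    def cost(a):
        m=cv2.GaussianBlur(stud(a[:2],C[n],o,wh),(0,0),.7).ravel(); A=np.c_[m,np.ones_like(m)]; s,res,_,_=np.linalg.lstsq(A,q.ravel(),rcond=None); return ((A@s-q.ravel())**2).sum()
    r=minimize(cost,p0,method='Nelder-Mead',options=dict(initial_simplex=p0+np.array([[0,0],[.003,0],[0,.003]])))
    print(n,u0,r.x.round(4),r.fun)
# side6 follower fit
o=np.array((208,225));wh=(32,45)
im=cv2.imread('pics/side6.png').astype(float)[o[1]:o[1]+wh[1],o[0]:o[0]+wh[0]]
q=soft(cv2.GaussianBlur(im,(0,0),.5))[2]
X,Y=np.meshgrid(np.arange(wh[0])+o[0],np.arange(wh[1])+o[1]);cx=(X-190+.5)*5.8;cy=(Y-190+.5)*5.8
w=((cy>320)|((cx<195)&(cy>230)))*1.
Q=np.clip((q-.24)/(.06),0,1)
z=.144
def cost(p):
    return (w*(cv2.GaussianBlur(follower_mask([p[0],p[1],z,p[2]],C['side'],o,wh),(0,0),.6)-Q)**2).sum()
p0=np.array([.562,.1425,np.radians(18)])
r=minimize(cost,p0,method='Nelder-Mead',options=dict(initial_simplex=p0+np.vstack([np.zeros(3),np.diag([.003,.003,.05])]),xatol=1e-5))
print(r.x,np.degrees(r.x[2]),r.fun)
E
```

```text
side (224, 265) [0.5486 0.1749] 169052.7788487942
top (196, 191) [0.551  0.1814] 15680.668574554125
top (226, 184) [0.5762 0.1088] 39239.293280455444
[0.56372331 0.13988347 0.34226342] 19.61024958489423 14.748130934859816
```

{"fn": "play_rows", "kwargs": {"increments": [[[255, 0.2, 0, 0, 0], [255, 0.25, 0, 0, 0], [255, 0.25, 0, 0, 0], [255, 0.25, 0, 0, 0], [255, 0.15, 0, 0, 0], [255, 0, 0, 0, 0]]]}}

```text
time_s: 14.38
ee_pos: [0.562, 0.1442, 0.1994]
eef_rot: [-0.889, 1.57, -2.957]
force: [-0.7, 1.1, -5.8]
grip_width: 0.0323
```

{"fn": "play_rows", "kwargs": {"increments": [[[255, 0.1, 0, 0, 0], [255, 0.1, 0, 0, 0], [255, 0.1, 0, 0, 0], [255, 0.05, 0, 0, 0], [255, 0, 0, 0, 0]]]}}

```text
time_s: 14.8
ee_pos: [0.5621, 0.1443, 0.1963]
eef_rot: [-0.947, 1.571, -3.016]
force: [-0.5, -0.3, -6.7]
grip_width: 0.0323
```

```bash
python3 look.py 7;  python3 - <<'E'
import cv2
s=cv2.imread("pics/side7.png");cv2.imwrite("pics/c10.png",cv2.resize(s[200:290,195:255],None,fx=6.5,fy=6.5,interpolation=cv2.INTER_CUBIC))
E
```

```text
14.8 [0.5621 0.1443 0.1963] F [-0.51 -0.35 -6.7 ] M [-0.014 -0.014 -0.043] w 0.0323
[[-0.0002, 0.8787, -0.4775], [-0.0, -0.4775, -0.8787], [-1.0, -0.0001, 0.0001]]
```

View pics/c10.png

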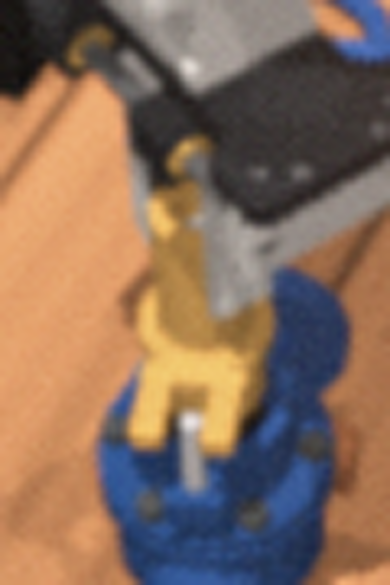

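{"fn": "play_rows", "kwargs": {"increments": [[[255, 0.1, 0, 0, 0], [255, 0.1, 0, 0, 0], [255, 0.1, 0, 0, 0], [255, 0.1, 0, 0, 0], [255, 0, 0, 0, 0]]]}}

```text
time_s: 15.32
ee_pos: [0.5621, 0.1442, 0.1922]
eef_rot: [-0.867, 1.57, -2.936]
force: [0.4, 0.5, -6.1]
grip_width: 0.0323
```

```bash
python3 look.py
```

```text
15.3167 [0.5621 0.1442 0.1922] F [ 0.41  0.47 -6.14] M [-0.071 -0.094  0.012] w 0.0323
[[-0.0004, 0.8787, -0.4775], [-0.0001, -0.4775, -0.8787], [-1.0, -0.0003, 0.0003]]
```

{"fn": "play_rows", "kwargs": {"increments": [[[255, 0.1, 0, 0, 0], [255, 0.1, 0, 0, 0], [255, 0.1, 0, 0, 0], [255, 0.1, 0, 0, 0], [255, 0, 0, 0, 0]]]}}

```text
time_s: 15.73
ee_pos: [0.5621, 0.1442, 0.1882]
eef_rot: [-0.922, 1.57, -2.99]
force: [-0.0, 0.6, -5.8]
grip_width: 0.0322
```

```bash
python3 look.py
```

```text
15.7333 [0.5621 0.1442 0.1882] F [-0.03  0.62 -5.81] M [-0.036 -0.035 -0.03 ] w 0.0322
[[-0.0003, 0.8787, -0.4775], [-0.0, -0.4775, -0.8787], [-1.0, -0.0002, 0.0002]]
```

{"fn": "play_rows", "kwargs": {"increments": [[[255, 0.05, 0, 0, 0], [255, 0.05, 0, 0, 0], [255, 0, 0, 0, 0]]]}}

```text
time_s: 15.98
ee_pos: [0.5621, 0.1443, 0.1874]
eef_rot: [-1.369, 1.571, 2.846]
force: [0.5, -0.7, -6.0]
grip_width: 0.0323
```

{"fn": "play_rows", "kwargs": {"increments": [[[255, 0.05, 0, 0, 0], [255, 0.04, 0, 0, 0], [255, 0, 0, 0, 0]]]}}

```text
time_s: 16.23
ee_pos: [0.5621, 0.1442, 0.1865]
eef_rot: [-1.007, 1.571, -3.076]
force: [-0.2, -0.7, -5.7]
grip_width: 0.0322
```

{"fn": "play_rows", "kwargs": {"increments": [[[255, 0.05, 0, 0, 0], [255, 0.04, 0, 0, 0], [255, 0, 0, 0, 0]]]}}

```text
time_s: 16.48
ee_pos: [0.5621, 0.1443, 0.1855]
eef_rot: [-0.698, 1.571, -2.767]
force: [0.2, 0.6, -5.8]
grip_width: 0.0324
```

{"fn": "play_rows", "kwargs": {"increments": [[[255, 0.05, 0, 0, 0], [255, 0.04, 0, 0, 0], [255, 0, 0, 0, 0]]]}}

```text
time_s: 16.73
ee_pos: [0.5621, 0.1442, 0.1846]
eef_rot: [-0.86, 1.571, -2.929]
force: [-0.7, 0.2, -6.5]
grip_width: 0.0323
```

{"fn": "play_rows", "kwargs": {"increments": [[[255, 0.05, 0, 0, 0], [255, 0.04, 0, 0, 0], [255, 0, 0, 0, 0]]]}}

```text
time_s: 16.98
ee_pos: [0.5621, 0.1443, 0.1837]
eef_rot: [-1.052, 1.571, -3.12]
force: [-0.4, 0.2, -6.8]
grip_width: 0.0322
```

{"fn": "play_rows", "kwargs": {"increments": [[[255, 0.05, 0, 0, 0], [255, 0.04, 0, 0, 0], [255, 0, 0, 0, 0]]]}}

```text
time_s: 17.23
ee_pos: [0.5621, 0.1443, 0.1828]
eef_rot: [-1.081, 1.571, 3.134]
force: [1.3, 0.2, -6.7]
grip_width: 0.0322
```

{"fn": "play_rows", "kwargs": {"increments": [[[255, 0.05, 0, 0, 0], [255, 0.04, 0, 0, 0], [255, 0, 0, 0, 0]]]}}

```text
time_s: 17.48
ee_pos: [0.5621, 0.1442, 0.1819]
eef_rot: [-0.855, 1.571, -2.923]
force: [0.6, 0.5, -6.2]
grip_width: 0.0327
```

{"fn": "play_rows", "kwargs": {"increments": [[[255, 0.05, 0, 0, 0], [255, 0.04, 0, 0, 0], [255, 0, 0, 0, 0]]]}}

```text
time_s: 17.73
ee_pos: [0.5621, 0.1443, 0.1811]
eef_rot: [-0.94, 1.571, -3.008]
force: [0.3, -0.3, -5.8]
grip_width: 0.0323
```

{"fn": "play_rows", "kwargs": {"increments": [[[255, 0.05, 0, 0, 0], [255, 0.04, 0, 0, 0], [255, 0, 0, 0, 0]]]}}

```text
time_s: 17.98
ee_pos: [0.5621, 0.1443, 0.1801]
eef_rot: [-0.855, 1.571, -2.923]
force: [0.5, 0.5, -6.7]
grip_width: 0.0323
```

{"fn": "play_rows", "kwargs": {"increments": [[[255, 0.05, 0, 0, 0], [255, 0.04, 0, 0, 0], [255, 0, 0, 0, 0]]]}}

```text
time_s: 18.23
ee_pos: [0.5621, 0.1443, 0.1793]
eef_rot: [-0.903, 1.571, -2.971]
force: [0.5, -0.1, -7.3]
grip_width: 0.0321
```

{"fn": "play_rows", "kwargs": {"increments": [[[255, 0.05, 0, 0, 0], [255, 0.04, 0, 0, 0], [255, 0, 0, 0, 0]]]}}

```text
time_s: 18.48
ee_pos: [0.5621, 0.1443, 0.1783]
eef_rot: [-1.112, 1.571, 3.102]
force: [-0.4, -0.2, -6.2]
grip_width: 0.0325
```

{"fn": "play_rows", "kwargs": {"increments": [[[255, 0.05, 0, 0, 0], [255, 0.04, 0, 0, 0], [255, 0, 0, 0, 0]]]}}

```text
time_s: 18.73
ee_pos: [0.5621, 0.1442, 0.1775]
eef_rot: [-0.947, 1.571, -3.016]
force: [0.1, 0.6, -5.7]
grip_width: 0.0321
```

{"fn": "play_rows", "kwargs": {"increments": [[[255, 0.05, 0, 0, 0], [255, 0.04, 0, 0, 0], [255, 0, 0, 0, 0]]]}}

```text
time_s: 18.98
ee_pos: [0.5621, 0.1443, 0.1766]
eef_rot: [-1.158, 1.571, 3.057]
force: [0.3, -0.1, -6.0]
grip_width: 0.0319
```

{"fn": "play_rows", "kwargs": {"increments": [[[255, 0.05, 0, 0, 0], [255, 0.04, 0, 0, 0], [255, 0, 0, 0, 0]]]}}

```text
time_s: 19.23
ee_pos: [0.5621, 0.1443, 0.1756]
eef_rot: [-1.016, 1.571, -3.084]
force: [-0.0, -0.6, -5.6]
grip_width: 0.0323
```

{"fn": "play_rows", "kwargs": {"increments": [[[255, 0.05, 0, 0, 0], [255, 0.04, 0, 0, 0], [255, 0, 0, 0, 0]]]}}

```text
time_s: 19.48
ee_pos: [0.5621, 0.1443, 0.1748]
eef_rot: [-1.007, 1.571, -3.076]
force: [-0.5, -0.2, -6.3]
grip_width: 0.0323
```

{"fn": "play_rows", "kwargs": {"increments": [[[255, 0.05, 0, 0, 0], [255, 0.04, 0, 0, 0], [255, 0, 0, 0, 0]]]}}

```text
time_s: 19.73
ee_pos: [0.5621, 0.1442, 0.1738]
eef_rot: [-0.839, 1.571, -2.908]
force: [0.8, -0.2, -6.3]
grip_width: 0.0325
```

{"fn": "play_rows", "kwargs": {"increments": [[[255, 0.05, 0, 0, 0], [255, 0.04, 0, 0, 0], [255, 0, 0, 0, 0]]]}}

```text
time_s: 19.98
ee_pos: [0.5621, 0.1443, 0.1729]
eef_rot: [-1.126, 1.571, 3.088]
force: [0.3, 0.3, -6.7]
grip_width: 0.0319
```

{"fn": "play_rows", "kwargs": {"increments": [[[255, 0.05, 0, 0, 0], [255, 0.04, 0, 0, 0], [255, 0, 0, 0, 0]]]}}

```text
time_s: 20.23
ee_pos: [0.5621, 0.1443, 0.172]
eef_rot: [-1.011, 1.571, -3.079]
force: [-0.1, 0.6, -6.0]
grip_width: 0.0323
```

{"fn": "play_rows", "kwargs": {"increments": [[[255, 0.05, 0, 0, 0], [255, 0.04, 0, 0, 0], [255, 0, 0, 0, 0]]]}}

```text
time_s: 20.48
ee_pos: [0.5621, 0.1443, 0.1711]
eef_rot: [-0.977, 1.571, -3.045]
force: [-0.5, 0.4, -6.2]
grip_width: 0.0322
```

{"fn": "play_rows", "kwargs": {"increments": [[[255, 0.05, 0, 0, 0], [255, 0.04, 0, 0, 0], [255, 0, 0, 0, 0]]]}}

```text
time_s: 20.73
ee_pos: [0.5621, 0.1443, 0.1702]
eef_rot: [-1.064, 1.571, -3.133]
force: [0.5, 0.0, -5.7]
grip_width: 0.0325
```

{"fn": "play_rows", "kwargs": {"increments": [[[255, 0.05, 0, 0, 0], [255, 0.04, 0, 0, 0], [255, 0, 0, 0, 0]]]}}

```text
time_s: 20.98
ee_pos: [0.5621, 0.1443, 0.1693]
eef_rot: [-0.985, 1.571, -3.054]
force: [1.0, -0.8, -6.1]
grip_width: 0.0324
```

{"fn": "play_rows", "kwargs": {"increments": [[[255, 0.05, 0, 0, 0], [255, 0.04, 0, 0, 0], [255, 0, 0, 0, 0]]]}}

```text
time_s: 21.23
ee_pos: [0.5621, 0.1442, 0.1684]
eef_rot: [-0.987, 1.571, -3.056]
force: [-0.1, -0.6, -6.1]
grip_width: 0.032
```

{"fn": "play_rows", "kwargs": {"increments": [[[255, 0.05, 0, 0, 0], [255, 0.04, 0, 0, 0], [255, 0, 0, 0, 0]]]}}

```text
time_s: 21.48
ee_pos: [0.5621, 0.1442, 0.1675]
eef_rot: [-0.88, 1.571, -2.948]
force: [-0.1, 0.9, -5.6]
grip_width: 0.0319
```

{"fn": "play_rows", "kwargs": {"increments": [[[255, 0.05, 0, 0, 0], [255, 0.04, 0, 0, 0], [255, 0, 0, 0, 0]]]}}

```text
time_s: 21.73
ee_pos: [0.5621, 0.1443, 0.1666]
eef_rot: [-1.077, 1.571, 3.138]
force: [0.6, -0.2, -5.4]
grip_width: 0.0325
```

{"fn": "play_rows", "kwargs": {"increments": [[[255, 0.05, 0, 0, 0], [255, 0.04, 0, 0, 0], [255, 0, 0, 0, 0]]]}}

```text
time_s: 21.98
ee_pos: [0.5622, 0.1443, 0.1663]
eef_rot: [2.337, 1.57, 0.269]
force: [-2.0, 0.5, -2.2]
grip_width: 0.0324
```

```bash
python3 look.py 8;  python3 - <<'E'
import cv2
s=cv2.imread("pics/side8.png");cv2.imwrite("pics/c11.png",cv2.resize(s[200:290,195:255],None,fx=6.5,fy=6.5,interpolation=cv2.INTER_CUBIC))
E
```

```text
21.9833 [0.5622 0.1443 0.1663] F [-2.02  0.45 -2.22] M [-0.056  0.353 -0.002] w 0.0324
[[0.0005, 0.8787, -0.4774], [0.0001, -0.4774, -0.8787], [-1.0, 0.0004, -0.0003]]
```

View pics/c11.png

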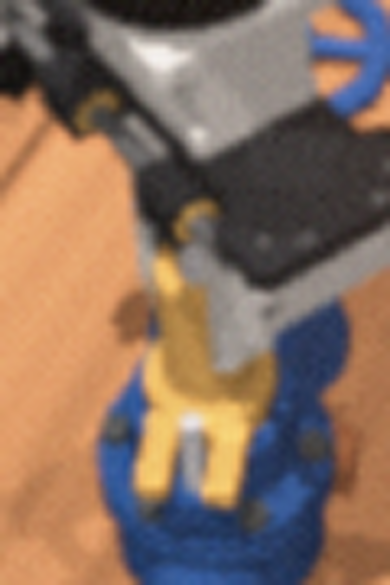

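{"fn": "play_rows", "kwargs": {"increments": [[[255, 0.05, 0, 0, 0], [255, 0.05, 0, 0, 0], [255, 0, 0, 0, 0]]]}}

```text
time_s: 22.33
ee_pos: [0.5624, 0.1444, 0.1658]
eef_rot: [2.369, 1.57, 0.3]
force: [-3.0, -0.4, 6.2]
grip_width: 0.0321
```

```bash
python3 look.py
```

```text
22.3333 [0.5624 0.1444 0.1658] F [-3.03 -0.41  6.24] M [-0.046  0.942  0.035] w 0.0321
[[0.0012, 0.8787, -0.4774], [0.0004, -0.4774, -0.8787], [-1.0, 0.0008, -0.0009]]
```

{"fn": "play_rows", "kwargs": {"increments": [[[255, 0.03, -0.02, 0.01, 0], [255, 0.03, -0.02, 0.01, 0], [255, 0, 0, 0, 0]]]}}

```text
time_s: 22.58
ee_pos: [0.5623, 0.1444, 0.1657]
eef_rot: [2.27, 1.568, 0.201]
force: [-2.5, -0.5, 8.6]
grip_width: 0.0323
```

```bash
python3 look.py
```

```text
22.5833 [0.5623 0.1444 0.1657] F [-2.46 -0.51  8.63] M [-0.094  0.829  0.001] w 0.0323
[[0.0023, 0.8787, -0.4774], [0.0005, -0.4774, -0.8787], [-1.0, 0.0018, -0.0015]]
```

{"fn": "play_rows", "kwargs": {"increments": [[[255, 0.03, 0, 0, 0], [255, 0.02, 0, 0, 0], [255, 0, 0, 0, 0]]]}}

```text
time_s: 22.83
ee_pos: [0.5623, 0.1444, 0.1655]
eef_rot: [2.285, 1.568, 0.217]
force: [-3.1, -0.8, 11.2]
grip_width: 0.0324
```

```bash
python3 look.py
```

```text
22.8333 [0.5623 0.1444 0.1655] F [-3.08 -0.76 11.24] M [-0.086  1.073  0.026] w 0.0324
[[0.0026, 0.8786, -0.4775], [0.0006, -0.4775, -0.8787], [-1.0, 0.002, -0.0018]]
```

{"fn": "play_rows", "kwargs": {"increments": [[[255, 0.03, -0.03, 0.015, 0], [255, 0.02, 0, 0, 0], [255, 0, 0, 0, 0]]]}}

```text
time_s: 23.08
ee_pos: [0.5622, 0.1444, 0.1654]
eef_rot: [2.259, 1.567, 0.19]
force: [-3.4, -0.6, 14.7]
grip_width: 0.032
```

```bash
python3 look.py
```

```text
23.0833 [0.5622 0.1444 0.1654] F [-3.44 -0.59 14.74] M [-0.146  0.977  0.02 ] w 0.032
[[0.0035, 0.8786, -0.4775], [0.0007, -0.4775, -0.8786], [-1.0, 0.0027, -0.0022]]
```

{"fn": "play_rows", "kwargs": {"increments": [[[255, 0, 0, 0, 0], [255, 0, 0, 0, 0], [255, 0, 0, 0, 0], [255, 0, 0, 0, 0]]]}}

```text
time_s: 23.42
ee_pos: [0.5622, 0.1444, 0.1654]
eef_rot: [2.253, 1.567, 0.185]
force: [-3.0, -1.5, 14.3]
grip_width: 0.0323
```

{"fn": "play_rows", "kwargs": {"increments": [[[255, 0, 0, 0, 0], [255, 0, 0, 0, 0], [255, 0, 0, 0, 0], [255, 0, 0, 0, 0], [255, 0, 0, 0, 0], [255, 0, 0, 0, 0]]]}}

```text
time_s: 23.92
ee_pos: [0.5622, 0.1444, 0.1654]
eef_rot: [2.253, 1.567, 0.184]
force: [-1.9, -0.4, 14.6]
grip_width: 0.0319
```

{"fn": "play_rows", "kwargs": {"increments": [[[255, 0, 0, 0, 0], [255, 0, 0, 0, 0], [255, 0, 0, 0, 0], [255, 0, 0, 0, 0]]]}}

```text
time_s: 24.25
ee_pos: [0.5622, 0.1444, 0.1654]
eef_rot: [2.258, 1.567, 0.189]
force: [-3.9, 0.1, 14.7]
grip_width: 0.0323
```

```bash
python3 look.py
```

```text
24.25 [0.5622 0.1444 0.1654] F [-3.87  0.07 14.66] M [-0.107  0.95   0.032] w 0.0323
[[0.0034, 0.8787, -0.4774], [0.0007, -0.4774, -0.8787], [-1.0, 0.0027, -0.0022]]
```

{"fn": "play_rows", "kwargs": {"increments": [[[255, -0.06, 0.03, -0.015, 0], [255, -0.08, 0.02, -0.01, 0], [255, -0.08, 0.02, -0.01, 0], [255, -0.05, 0, 0, 0], [255, 0, 0, 0, 0], [255, 0, 0, 0, 0]]]}}

```text
time_s: 24.75
ee_pos: [0.5622, 0.1443, 0.166]
eef_rot: [2.363, 1.571, 0.295]
force: [-1.9, 0.2, 1.4]
grip_width: 0.032
```

```bash
python3 look.py
```

```text
24.75 [0.5622 0.1443 0.166 ] F [-1.93  0.22  1.39] M [ 0.072  0.35  -0.013] w 0.032
[[0.0003, 0.8786, -0.4775], [0.0001, -0.4775, -0.8786], [-1.0, 0.0002, -0.0002]]
```

{"fn": "play_rows", "kwargs": {"increments": [[[255, -0.04, -0.02, 0.01, 0], [255, 0, 0, 0, 0], [255, 0, 0, 0, 0]]]}}

```text
time_s: 25.0
ee_pos: [0.5621, 0.1442, 0.1662]
eef_rot: [2.016, 1.571, -0.053]
force: [1.0, -0.5, -1.3]
grip_width: 0.0323
```

```bash
python3 look.py
```

```text
25.0 [0.5621 0.1442 0.1662] F [ 0.97 -0.46 -1.25] M [-0.005 -0.268  0.027] w 0.0323
[[0.0003, 0.8786, -0.4775], [-0.0, -0.4775, -0.8786], [-1.0, 0.0002, -0.0001]]
```

{"fn": "play_rows", "kwargs": {"increments": [[[255, 0, 0, 0, 0], [255, 0, 0, 0, 0], [200, 0, 0, 0, 0], [180, 0, 0, 0, 0], [172, 0, 0, 0, 0], [168, 0, 0, 0, 0], [164, 0, 0, 0, 0], [160, 0, 0, 0, 0], [155, 0, 0, 0, 0], [150, 0, 0, 0, 0], [140, 0, 0, 0, 0], [125, 0, 0, 0, 0]]], "newtons": 8}}

```text
time_s: 26.0
ee_pos: [0.5619, 0.1443, 0.1664]
eef_rot: [2.415, 1.571, 0.347]
force: [0.5, 0.3, -0.2]
grip_width: 0.0461
```

{"fn": "play_rows", "kwargs": {"increments": [[[105, 0, 0, 0, 0], [85, 0, 0, 0, 0], [70, 0, 0, 0, 0], [70, 0, 0, 0, 0]]]}}

```text
time_s: 26.33
ee_pos: [0.5619, 0.1443, 0.1663]
eef_rot: [-1.382, 1.571, 2.832]
force: [-0.5, 0.4, 0.0]
grip_width: 0.0678
```

```bash
python3 look.py 9;  python3 - <<'E'
import cv2
s=cv2.imread("pics/side9.png");cv2.imwrite("pics/c12.png",cv2.resize(s[200:290,195:255],None,fx=6.5,fy=6.5,interpolation=cv2.INTER_CUBIC))
E
```

```text
26.3333 [0.5619 0.1443 0.1663] F [-0.48  0.36  0.04] M [-0.079 -0.049 -0.015] w 0.0678
[[-0.0, 0.8786, -0.4775], [0.0, -0.4775, -0.8786], [-1.0, -0.0, 0.0]]
```

View pics/c12.png

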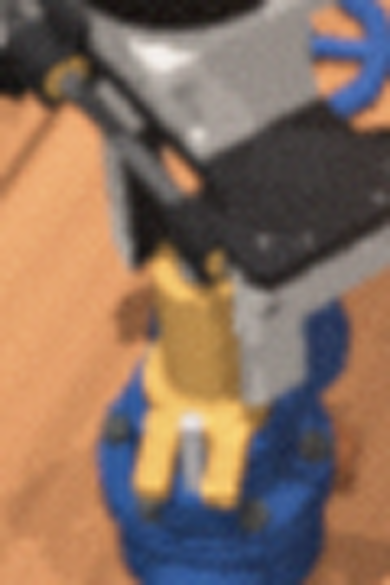

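{"fn": "play_rows", "kwargs": {"increments": [[[70, -0.5, 0, 0, 0], [70, -1, 0, 0, 0], [70, -1.5, 0, 0, 0], [70, -2, 0, 0, 0], [70, -2.5, 0, 0, 0], [70, -2.5, 0, 0, 0], [70, -2.5, 0, 0, 0], [70, -2, 0, 0, 0], [70, -0.5, 0, 0, 0], [70, 0, 0, 0, 0]]]}}

```text
time_s: 27.27
ee_pos: [0.5622, 0.1443, 0.3181]
eef_rot: [2.265, 1.568, 0.196]
force: [0.6, -0.0, 0.5]
grip_width: 0.068
```

{"fn": "play_rows", "kwargs": {"increments": [[[70, 0, 0, 1, 0], [70, 0, 0, 2, 0], [70, 0, 0, 3, 0], [70, 0, 0, 3, 0], [70, 0, 0, 3, 0], [70, 0, 0, 3, 0], [70, 0, 0, 3, 0], [70, 0, 0, 3, 0], [70, 0, 0, 2, 0], [70, 0, 0, 1, 0], [70, 0, 0, 0, 0], [70, 0, 0, 0, 0]]]}}

```text
time_s: 28.27
ee_pos: [0.4472, -0.0665, 0.3158]
eef_rot: [-1.516, 1.57, 2.698]
force: [0.4, -0.1, -0.6]
grip_width: 0.0683
```

```bash
python3 look.py 10;  python3 - <<'E'
import cv2,numpy as np
s=cv2.imread("pics/side10.png");t=cv2.imread("pics/top10.png")
cv2.imwrite("pics/c13.png",np.hstack([cv2.resize(s[215:305,195:255],(390,585),interpolation=cv2.INTER_CUBIC),cv2.resize(t[155:245,185:245],(390,585),interpolation=cv2.INTER_CUBIC)]))
E
```

```text
28.2667 [ 0.4472 -0.0665  0.3158] F [ 0.38 -0.08 -0.6 ] M [-0.107 -0.089 -0.01 ] w 0.0683
[[-0.0008, 0.8782, -0.4782], [0.0004, -0.4782, -0.8782], [-1.0, -0.0009, 0.0]]
```

View pics/c13.png

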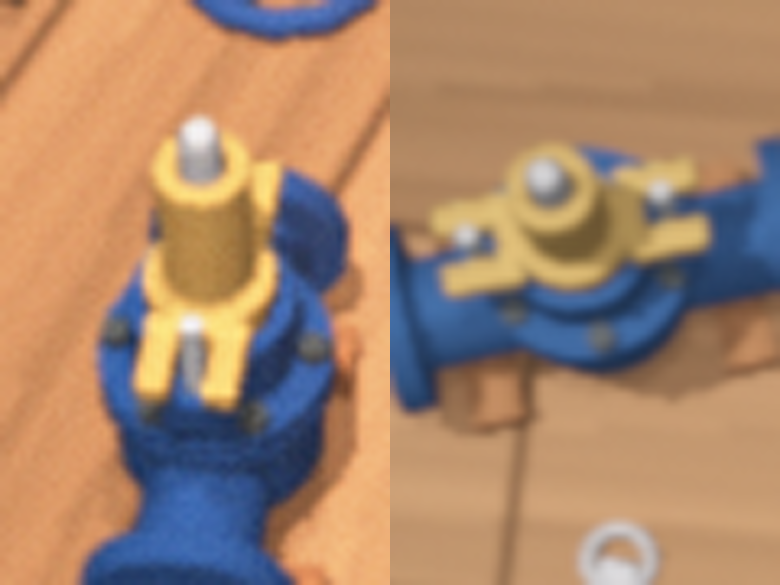

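View pics/side10.png

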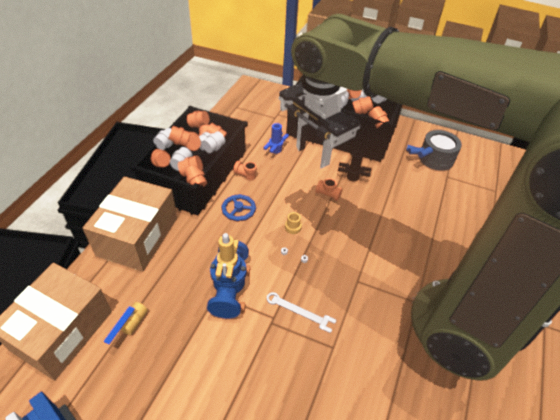

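Both views show the follower seated square on the stem, with a stud in each fork slot. Side view: stem tip (225,235), near stud (224,264). Top view: studs at about (197,191) and (227,184). The bystanders are where they were, and the arm is clear, so I hand in.

```bash
python3 -c "
from station import ctrl
print(ctrl.hand_in())"
```

```text
the job is handed in; nothing more can be done
None
```

I put the brass follower down the stem with both forks over the studs, bedded the packing, let go and handed the job in after about 28 s of the 72 s.

- **Stem:** The nose touched the taper lightly twice, with at most about 2 N in the readings. I shifted about 1 mm and then 0.7 mm to centre it, and it then slid freely down to the packing.
- **Packing:** I felt it with the follower's underside about 100 mm above the bench, the lowest level. I pushed with about 20.5–21 N for 1.2 s, with up to about 4 N of side force during the push. The packing gave about 1.2 mm, close to what was expected. Before letting go I eased off to roughly the follower's own weight.
- **Last checks:** In both final views the follower stands square, with the stem tip centred in the bore and a stud in each slot. The bystanders are where they were, and the gripper touches nothing.
- **Disagreements:** The two cameras differed by about 3 mm on the stem's position. A small correction I made from the side camera had to be undone by feel. The yaw estimates ranged from about 18 to 19.6°, within the forks' play; the one value outside that, 22°, came from a poor side-view stud fit that I did not use.

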